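# Aim the vial reader and start the reading

### The job

Exactly one vial in the reader's row has a pointed dropper nozzle instead of a flat cap. Slide the reader carriage by its grip until its eyepiece and index needle stand centred in front of that vial (within 4 mm), leave it there, and then press the button on the start box right down and let it go. Leave the vials standing in their slots.

Things in the scene. Friction and masses are not known exactly. Their poses are not given: they have to be found in the camera images.
- unit: Vial reader, fixed: grey base plate 200 (x) by 330 (y) by 12 mm thick. Origin: centre of its underside; x away from the robot, y along the track, z up. Track: steel bar along y at x = -70 mm, 32 mm high end blocks at y = +-158. Vial row: six slots at x = +52, y = -114, -80, -46, 46, 80, 114 mm in white holders (tops at 36 mm). Flat caps reach 82 mm above the table, the nozzle 112.
- reader (a joint): Position of the reader carriage along the track, m: 0 in the middle of the unit, growing towards the unit's +y, ends at -0.128 and +0.128. Friction about 2 N; it stays where it is left. At the start it is near the middle, between the two groups of three vials.
- reader_grip (a point): Centre of the top of the carriage's black grip, 80.5 mm above the table. The grip is an upright block 28 mm (unit x) by 20 mm (unit y), 40 mm tall, on an aluminium saddle 50 x 44 mm whose top is 40.5 mm above the table. Axes as the unit's. Nothing stands above it or beside it along the track.
- reader_aim (a point): Front centre of the carriage's round black eyepiece (36 mm across) that faces the vials: 77 mm from the grip's centre along unit x, same unit y, 66.5 mm above the table, 45 mm before the vials' axes. A thin steel index needle over it points at the vials. Axes as the unit's: aimed when the vial's y in this frame is 0.
- vial_dropper: the vial to read: glass, 22 mm across like the others, but with no flat cap: from a glass shoulder rises a narrow tapering black nozzle (14 mm narrowing to 7 mm), 100 mm tall in all. Origin: centre of its underside, z up. It stands in one of the six slots; which one varies.
- vial_1: glass vial, 22 mm across, 70 mm tall, with a flat-topped black screw cap of the same width (18 mm tall). Origin: centre of its underside, z up. It stands in one slot of the reader's vial row.
- vial_2: glass vial, 22 mm across, 70 mm tall, with a flat-topped black screw cap of the same width (18 mm tall). Origin: centre of its underside, z up. It stands in one slot of the reader's vial row.
- vial_3: glass vial, 22 mm across, 70 mm tall, with a flat-topped black screw cap of the same width (18 mm tall). Origin: centre of its underside, z up. It stands in one slot of the reader's vial row.
- vial_4: glass vial, 22 mm across, 70 mm tall, with a flat-topped black screw cap of the same width (18 mm tall). Origin: centre of its underside, z up. It stands in one slot of the reader's vial row.
- vial_5: glass vial, 22 mm across, 70 mm tall, with a flat-topped black screw cap of the same width (18 mm tall). Origin: centre of its underside, z up. It stands in one slot of the reader's vial row.
- start_box: the start box, fixed to the table: white, 75 x 75 mm and 35 mm tall, with one round grey push button in the middle of its top. Origin: centre of its underside. It stands to the left or to the right of the reader, trading places with an open cardboard box of swabs (75 x 85 x 45 mm).
- start_top (a point): centre of the top of the start button (28 mm across), 57 mm above the table when not pressed. Pressed straight down from above.
- start (a joint): travel of the start button in m: 0 = released, 0.006 = fully down (takes about 5 N; then it is at a rigid stop; it springs back).
Not all that is in view belongs to the job. Leave any green look-alike of the start_box alone. Leave any red look-alike of the vial_dropper alone.

How it is judged:
By the outcome, as a careful person would: the job done as asked, in the order asked, and still so for the second after the job is handed in, with the robot touching nothing.
It also fails if it takes over 45 s, if anything falls off the work surface, if the arm or the gripper's body presses on something with over 40 N, if the wrist force passes 120 N, or if a joint passes its speed limit or range.

### The arm

A 7-joint arm with a two-finger parallel gripper is mounted at the origin on the work surface. World frame = base frame: x ahead of the robot, y to its left, z up, the work surface at z = 0. Lengths are in m, angles in rad, forces in N, time in s.
With the tool pointing down it reaches from about 0.4 to 0.875 m from the base axis. Payload 19.3 kg.
Tool frame: the origin (TCP) lies at the very end of the fingers, on their centre line; the grasp point (between the pads) lies 19 mm behind it; z points along the fingers, y is the direction in which the jaws open and shut (so a half turn about z gives the same grasp; the last joint's range is limited). The gripper opens to 85 mm and grips with 20 to 120 N. Pads are 22 mm wide; open, the fingers measure 114 mm over their backs; the gripper's body (76 mm by 85 mm) begins 54 mm behind the grasp point. The pads swing forward as they close: fully open they stand 13 mm farther back than shut.
Start: joints at [1.186, 0.521, -0.036, 1.599, 0.021, 1.021, -0.113], TCP at [0.193, -0.594, 0.231] pointing down, gripper open.
Joint ranges: [-2.91, 2.91], [-0.3, 2.13], [-1.5, 1.42], [0.17, 2.43], [-1.26, 4.41], [0.16, 1.93], [-2.52, 2.52]. Speed limits (rad/s): [1.89, 1.89, 2.39, 2.39, 3.01, 3.01, 3.01].

### API

Orientations are given as [roll, pitch, yaw] about the fixed x, y, z axes, in that order (R = Rz(yaw) Ry(pitch) Rx(roll)).
In Python, from workcell import bot gives the robot as it stands. The module is installed in compiled form; this text tells all that it offers.
- The arm moves only by the shell command python3 -m inch 'ROWS' [FORCE]. ROWS is JSON, a list of rows, each an object of numbers: "dx", "dy", "dz": the shift along the tool's x, y, z in mm; "rx", "ry", "rz": the turn, a rotation vector about the tool's x, y, z in rad; "hand": the closure, from -1 (fully open) to 1 (shut), so that 0 is half open. In form: [{"dx": .., "dy": .., "dz": .., "rx": .., "ry": .., "rz": .., "hand": ..}, ...]. A call has 1 to 10 rows; each row shifts and turns the commanded pose from where the row before left it, along the tool's axes as they then stand; what a row does not reach is not made up. A row lasts 1/10 s, in which the tool goes at most 50 mm and 8.59 degrees, less where a joint would pass 70% of its speed; a pose out of reach is approached as far as the arm can. A call with a gripper value outside its range is refused whole. The fingers move at their own pace and stop on an object; FORCE is the grip in N (left out, the last holds). Time passes only in rows, so rows that do not move let the fingers close. It gives the time, the measured TCP pose, the force and the opening at its end, in the units of the state.
- bot.observe(): the state, without advancing time (a new reading comes with each control period).
- bot.grab_frame(name): name is "scene" or "top" or "wrist"; returns (picture, depth): 480x640x3 uint8, red, green, blue; 480x640 float32, m along the optical axis (not along the pixel's ray), 0 where there is no reading.
- bot.get_calibration(name): a dict with "vertical_fov" (degrees; the focal length in pixels is half the picture's height over the tangent of half this angle, whatever the lens; pixels are square), "cx", "cy" (the principal point, pixels), "origin" and "orientation" of the camera in the world. Camera axes: x right, y down, z forward; pixel columns grow to the right and rows downward; lengths in m; the calibration is good to about 2 mm. The wrist camera is an equidistant fisheye: a pixel r from the principal point sees the ray r / f radians off the axis. A picture is of the moment at which its call begins: read the wrist's pose just before it. get_calibration takes no time and is no camera call; for the wrist camera it gives the pose at the moment of the call.
- bot.job_done(): hands the job in, once; it reports no verdict.
Trained networks look in the newest picture that a camera, given by its name, has taken for a name from the list of things; names that differ only in an ending like _2 or _b are one class to them, and where a whole thing is asked for, a point or a joint stands for the part that bears it (a point fixed in the world has none). Each returns a list of dicts, best first, with "score" (0 to 1); they miss things now and then, are a little off and sometimes report something else, mostly with a low value. They report only what shows in the picture. A call takes as long as a camera call. They do not tell look-alikes from the thing itself.
- bot.trace(camera, target): "region" (480x640 bool, what is visible of it) and "box" ([left, top, right, bottom] in pixels, round what is visible of it).
- bot.tip_of(camera, target): "centre" ([row, column] in pixels: a listed point, or the origin of a listed thing).
The state is a dict: "clock": time; "qpos": joint angles; "qd": joint speeds; "joint_efforts": joint torques, N m; "position": TCP position; "tool_rot": TCP orientation; "force": force on the tool from outside, world axes, zero at the start; "moment": the same for the moment, N m; "grip_width": finger opening in m.
Only numpy, scipy, OpenCV 4.12 (cv2) and the standard library are available. Lean on these libraries where they do the work, as an engineer would, in place of code of your own. Each camera call takes 0.05 s, during which the arm holds its last target.

## Working session

There is one attempt and no reset: what is moved stays moved. The work goes in short steps, Python scripts to look and compute and a shell command to move; the robot and the scene stay as the last step left them, time stands still between calls to the robot, and variables do not carry over. Pictures are saved under pics/ and viewed, and the job is handed in when it is done.

```bash
mkdir -p pics; cat > h.py <<'E'
import numpy as np, cv2
from workcell import bot
from scipy.spatial.transform import Rotation as R
def cal(n):
    c=bot.get_calibration(n); f=240/np.tan(np.radians(c["vertical_fov"])/2)
    o=c["orientation"]; o=np.array(o)
    M=o if o.shape==(3,3) else R.from_euler('xyz',o).as_matrix()
    return f,c["cx"],c["cy"],np.array(c["origin"]),M
def ray(n,row,col):
    f,cx,cy,o,M=cal(n); return o,M@np.array([(col-cx)/f,(row-cy)/f,1.0])
def at_z(n,row,col,z):
    o,d=ray(n,row,col); return o+d*(z-o[2])/d[2]
def at_d(n,row,col,d):
    o,v=ray(n,row,col); return o+v*d
def proj(n,p):
    f,cx,cy,o,M=cal(n); q=M.T@(np.array(p)-o); return q[1]/q[2]*f+cy,q[0]/q[2]*f+cx
def save(n,name):
    p,d=bot.grab_frame(n); cv2.imwrite(f'pics/{name}.png',p[:,:,::-1]); np.save(f'pics/{name}.npy',d); return p,d
E
python3 - <<'E'
from h import *
print(bot.observe())
for n in("scene","top"):
    save(n,n+"0"); print(bot.get_calibration(n))
    for t in("reader_grip","reader_aim","vial_dropper","start_top","start_box","unit"):
        print(n,t,[(np.round(r["centre"],1),round(r["score"],2)) for r in bot.tip_of(n,t)])
E
```

```text
{'clock': 0.0, 'qpos': array([ 1.18582875,  0.52205096, -0.03631456,  1.59998765,  0.02122677,
        1.02108168, -0.11278597]), 'qd': array([-0.00066088, -0.00092104, -0.00045051,  0.00065778, -0.00023019,
       -0.00041037,  0.00027248]), 'joint_efforts': array([-7.07086165e-04, -9.27097392e+01,  1.97979346e+00, -3.69929516e+01,
        1.78649335e-02,  8.08637822e-03,  5.33605407e-05]), 'position': array([ 0.19334791, -0.59399861,  0.23071014]), 'tool_rot': array([-3.14045584e+00,  1.09509847e-04,  3.14774187e-01]), 'force': array([-0.27658585, -0.28475306,  0.29443044]), 'moment': array([-0.04997697, -0.08520802, -0.0255259 ]), 'grip_width': 0.08605705749916777}
{'vertical_fov': 46.40960345151408, 'cx': 324.7891650499774, 'cy': 238.8765967455634, 'origin': array([ 1.10538715, -0.56804766,  0.7916267 ]), 'orientation': array([-2.33335115, -0.01464089,  0.7130498 ])}
scene reader_grip [(array([220. , 291.9]), 0.95)]
scene reader_aim [(array([238.7, 325.9]), 0.65), (array([330.5, 120.8]), 0.44)]
scene vial_dropper [(array([350.4, 364.5]), 0.83), (array([284. , 333.5]), 0.8)]
scene
[... 227 characters left out ...]
356, 'cx': 319.9807483237117, 'cy': 241.02255248587537, 'origin': array([ 0.45777934, -0.01702797,  1.02016035]), 'orientation': array([-2.9660603 , -0.00912322, -1.55896238])}
top reader_grip [(array([284.5, 304.4]), 0.58), (array([326.9, 482.2]), 0.52), (array([220.1, 350. ]), 0.16)]
top reader_aim [(array([246.7, 299.8]), 0.89), (array([243.2, 249.3]), 0.48)]
top vial_dropper [(array([225.6, 320.2]), 0.65), (array([168.4, 350.6]), 0.57), (array([224.6, 335.2]), 0.3)]
top start_top [(array([262.8, 482.2]), 0.73), (array([326.3, 479.9]), 0.61), (array([229.3, 318.9]), 0.23)]
top start_box [(array([326.8, 469.2]), 0.82), (array([264.9, 475.1]), 0.69)]
top unit [(array([256.8, 305.4]), 0.66)]
```

View pics/scene0.png

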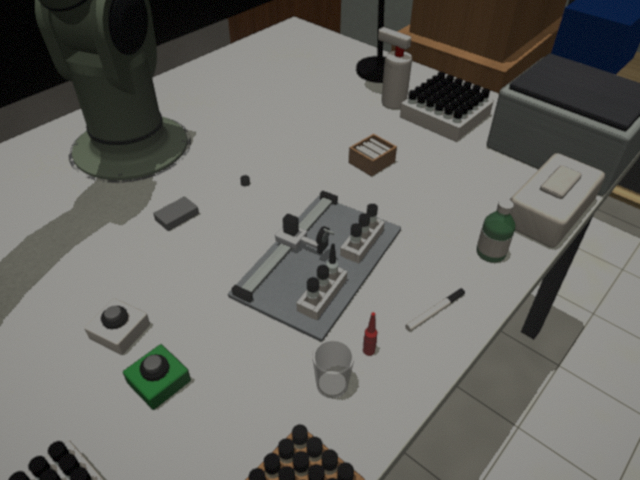

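View pics/top0.png

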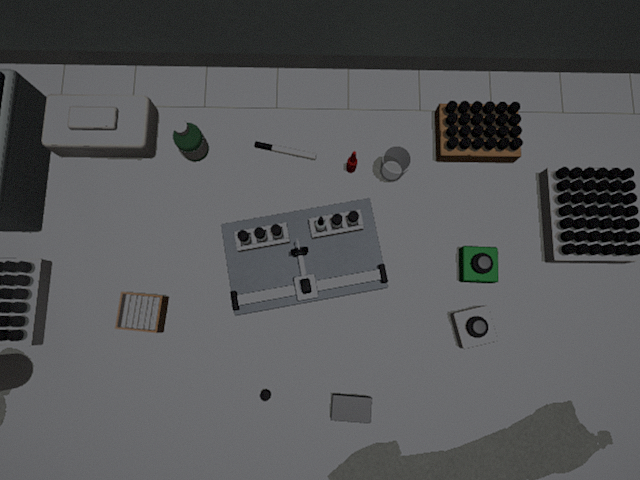

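The scene picture shows the unit at about (320,265). The nozzle vial is in the right-hand group at scene (col 333, row 255) and top (320,222). Possible mix-ups:
- Nozzle vial: the red dropper at scene (371,335) / top (352,162), and the five flat caps.
- White start box at scene (117,325) / top (477,327): the green box at scene (155,370) / top (482,263).

I'll check with a close crop and measure.

```bash
python3 - <<'E'
from h import *
a=cv2.imread('pics/scene0.png')[180:330,220:420]; b=cv2.imread('pics/top0.png')[190:325,215:395]
a=cv2.resize(a,(400,300),interpolation=cv2.INTER_CUBIC);a=cv2.resize(a,(800,600),interpolation=cv2.INTER_CUBIC)
cv2.imwrite('pics/c1.png',a); cv2.imwrite('pics/c2.png',cv2.resize(b,(720,540),interpolation=cv2.INTER_CUBIC))
img=cv2.imread('pics/top0.png')
d=np.load('pics/top0.npy')
f,cx,cy,o,M=cal("top")
v,u=np.mgrid[0:480,0:640]
P=o+np.stack([(u-cx)/f*d,(v-cy)/f*d,d],-1)@M.T
np.save('pics/P.npy',P)
z=P[...,2]
# table check
print("table z",np.median(z[380:390,200:250]), "plate z",np.median(z[265:275,320:370]))
def clus(mask):
    n,l,s,c=cv2.connectedComponentsWithStats(mask.astype(np.uint8))
    for i in range(1,n):
        if s[i,4]>15:
            q=P[l==i]; print(np.round(c[i]),s[i,4],np.round(q.mean(0),4),'mid',np.round((q.max(0)+q.min(0))/2,4),'zmax',round(q[:,2].max(),4))
roi=np.zeros(z.shape,bool); roi[190:330,210:400]=1
print('tops>0.072');clus(roi&(z>0.072))
roi[:]=0; roi[240:355,440:510]=1
print('btn');clus(roi&(z>0.048))
# plate rect
roi[:]=0; roi[190:330,210:400]=1
q=P[roi&(z>0.006)&(z<0.018)][:,:2].astype(np.float32)
print(cv2.minAreaRect(q*1000))
E
```

```text
table z -0.0013525425112164147 plate z 0.010772369322453512
tops>0.072
[353. 216.] 96 [ 0.6748 -0.0886  0.0903] mid [ 0.5727 -0.0586  0.5463] zmax 1.0202
[336. 219.] 96 [ 0.6683 -0.0555  0.09  ] mid [ 0.5693 -0.0416  0.5464] zmax 1.0202
[320. 221.] 43 [ 0.6621 -0.0228  0.0944] mid [ 0.6626 -0.0232  0.0925] zmax 0.1122
[275. 230.] 98 [0.6462 0.0672 0.08  ] mid [0.6462 0.0673 0.0781] zmax 0.084
[259. 233.] 95 [0.6398 0.1002 0.0802] mid [0.64   0.1006 0.0788] zmax 0.0845
[242. 236.] 100 [0.6281 0.1289 0.1083] mid [0.5514 0.0633 0.5466] zmax 1.0202
[298. 249.] 111 [0.6059 0.0195 0.0888] mid [0.5427 0.0098 0.5463] zmax 1.0202
[305. 286.] 138 [0.5345 0.0054 0.0785] mid [0.5343 0.0061 0.0779] zmax 0.0826
btn
[483. 263.] 161 [ 0.5882 -0.3586  0.0546] mid [ 0.5886 -0.3589  0.0541] zmax 0.0601
[478. 327.] 169 [ 0.4583 -0.3408  0.0605] mid [ 0.4602 -0.1882  0.5342] zmax 1.0202
((605.164306640625, 12.559478759765625), (200.500732421875, 330.1775207519531), 10.980332374572754)
```

View pics/c1.png

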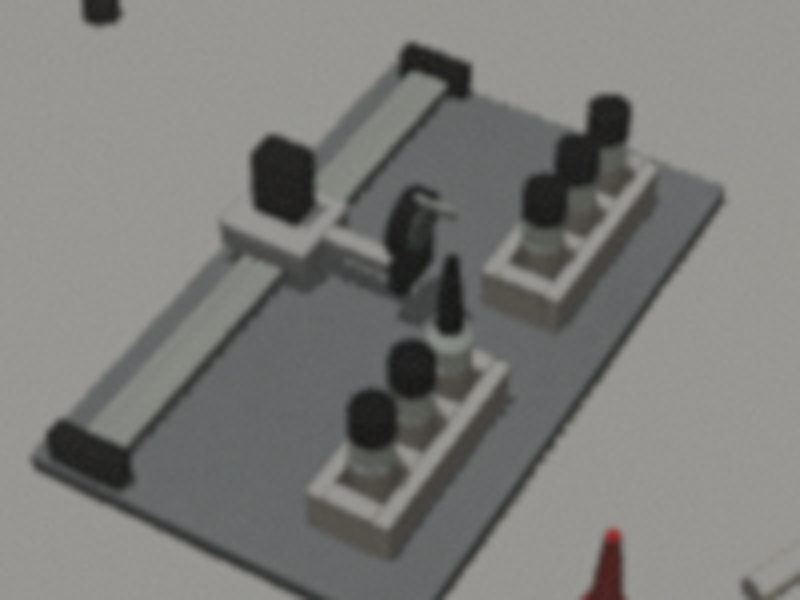

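View pics/c2.png

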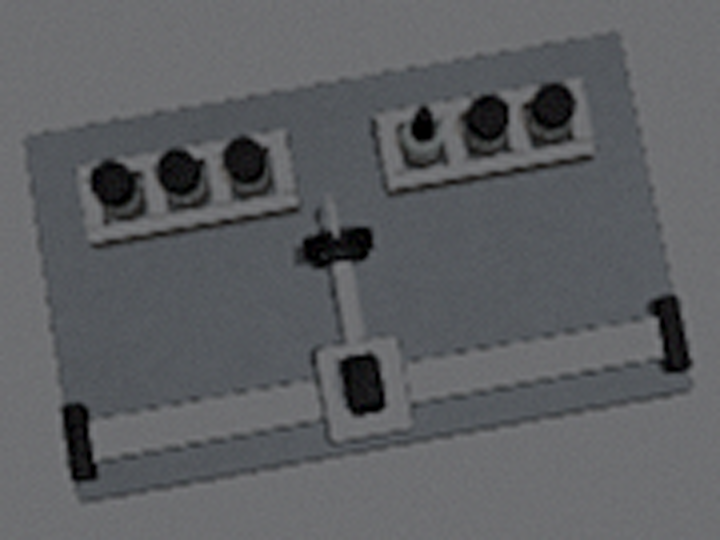

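The crops confirm the nozzle vial is black and stands in the slot nearest the middle on the robot's right (unit y = -46 mm). The unit is at about (0.605, 0.0126) with yaw 0.19. Next I approach above the grip.

```bash
python3 -m inch '[{"rz":0.123},{"dx":15,"dy":-18},{"dx":25,"dy":-29},{"dx":25,"dy":-29},{"dx":25,"dy":-29},{"dx":25,"dy":-29},{"dx":25,"dy":-29},{"dx":25,"dy":-29},{"dx":25,"dy":-29},{"dx":25,"dy":-29}]'
python3 -m inch '[{"dx":25,"dy":-29},{"dx":25,"dy":-29},{"dx":25,"dy":-29},{"dx":25,"dy":-29},{"dx":25,"dy":-29},{"dx":25,"dy":-29},{"dx":25,"dy":-29},{"dx":25,"dy":-29},{"dx":20,"dy":-29},{}]'
python3 - <<'E'
from h import *
s=bot.observe(); p=s["position"];rot=R.from_euler('xyz',s["tool_rot"])
print(p,s["tool_rot"]); save("wrist","w1")
print([(r["centre"],r["score"]) for r in bot.tip_of("wrist","reader_grip")])
print(bot.get_calibration("wrist"))
print("togo mm tool", 1000*rot.inv().apply(np.array([0.5350,0.006,0.065])-p))
E
```

```text
[ 0.19348944 -0.5943002   0.23130304] [3.14158013e+00 1.87293434e-05 3.14765937e-01]
[]
{'vertical_fov': 65.70646984690485, 'cx': 315.2580735089841, 'cy': 234.7306198679726, 'origin': array([ 0.2636561 , -0.57133675,  0.37398717]), 'orientation': array([ 2.85016856e+00, -2.22115157e-04, -1.25596061e+00])}
togo mm tool [ 510.58416234 -465.0792628   166.28764914]schema error: expected keys dx, dy, dz, rx, ry, rz, hand
schema error: expected keys dx, dy, dz, rx, ry, rz, hand
```

Every row needs all seven keys, so nothing has moved yet.

```bash
python3 -m inch '[{"dx":0,"dy":0,"dz":0,"rx":0,"ry":0,"rz":0.123,"hand":-1},{"dx":15,"dy":-18,"dz":0,"rx":0,"ry":0,"rz":0,"hand":-1},{"dx":25,"dy":-29,"dz":0,"rx":0,"ry":0,"rz":0,"hand":-1},{"dx":25,"dy":-29,"dz":0,"rx":0,"ry":0,"rz":0,"hand":-1},{"dx":25,"dy":-29,"dz":0,"rx":0,"ry":0,"rz":0,"hand":-1},{"dx":25,"dy":-29,"dz":0,"rx":0,"ry":0,"rz":0,"hand":-1},{"dx":25,"dy":-29,"dz":0,"rx":0,"ry":0,"rz":0,"hand":-1},{"dx":25,"dy":-29,"dz":0,"rx":0,"ry":0,"rz":0,"hand":-1},{"dx":25,"dy":-29,"dz":0,"rx":0,"ry":0,"rz":0,"hand":-1},{"dx":25,"dy":-29,"dz":0,"rx":0,"ry":0,"rz":0,"hand":-1}]'
python3 -m inch '[{"dx":25,"dy":-29,"dz":0,"rx":0,"ry":0,"rz":0,"hand":-1},{"dx":25,"dy":-29,"dz":0,"rx":0,"ry":0,"rz":0,"hand":-1},{"dx":25,"dy":-29,"dz":0,"rx":0,"ry":0,"rz":0,"hand":-1},{"dx":25,"dy":-29,"dz":0,"rx":0,"ry":0,"rz":0,"hand":-1},{"dx":25,"dy":-29,"dz":0,"rx":0,"ry":0,"rz":0,"hand":-1},{"dx":25,"dy":-29,"dz":0,"rx":0,"ry":0,"rz":0,"hand":-1},{"dx":20,"dy":-29,"dz":0,"rx":0,"ry":0,"rz":0,"hand":-1},{"dx":15,"dy":-29,"dz":0,"rx":0,"ry":0,"rz":0,"hand":-1},{"dx":0,"dy":0,"dz":0,"rx":0,"ry":0,"rz":0,"hand":-1}]'
python3 - <<'E'
from h import *
s=bot.observe(); p=s["position"];rot=R.from_euler('xyz',s["tool_rot"])
print(s["clock"],p,s["tool_rot"]); save("wrist","w1")
print([(r["centre"],r["score"]) for r in bot.tip_of("wrist","reader_grip")])
print(bot.get_calibration("wrist"))
print("togo mm tool", 1000*rot.inv().apply(np.array([0.5350,0.006,0.065])-p))
E
```

```text
clock: 1.8
position: [0.3575, -0.3066, 0.2315]
tool_rot: [3.141, -0.0, 0.192]
force: [1.5, -0.2, -0.1]
grip_width: 0.0856
clock: 2.7
position: [0.4953, -0.0406, 0.2314]
tool_rot: [-3.14, -0.001, 0.197]
force: [0.0, -0.2, 0.1]
grip_width: 0.0854
2.7 [ 0.4953476  -0.04061762  0.23138817] [-3.14018680e+00 -1.06172607e-03  1.97161815e-01]
[([156.0, 269.1], 0.76)]
{'vertical_fov': 65.70646984690485, 'cx': 315.2580735089841, 'cy': 234.7306198679726, 'origin': array([ 0.56671933, -0.03023097,  0.37394384]), 'orientation': array([ 2.85006548e+00, -2.12721096e-04, -1.37764059e+00])}
togo mm tool [ 47.83928909 -37.71306458 166.49223536]
```

View pics/w1.png

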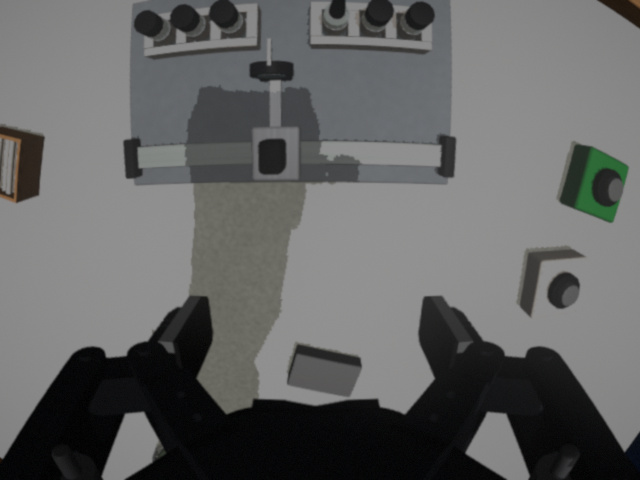

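The wrist view shows the grip at about (272,156), the needle at (269,50), and the nozzle vial at about (337,15), leftmost of the right-hand group. I'll refine with the fisheye model.

```bash
cat >> h.py <<'E'
def wz(row,col,z):
    f,cx,cy,o,M=cal("wrist"); v=np.array([col-cx,row-cy]); r=np.hypot(*v); t=r/f
    d=M@np.append(np.sin(t)*v/r,np.cos(t)); return o+d*(z-o[2])/d[2]
U=np.array([.6052,.0126]);YAW=0.1916
def tou(p):
    c,s=np.cos(YAW),np.sin(YAW); q=np.asarray(p)[:2]-U; return np.array([c*q[0]+s*q[1],-s*q[0]+c*q[1]])*1000
def tow(x,y):
    c,s=np.cos(YAW),np.sin(YAW); return U+np.array([c*x-s*y,s*x+c*y])/1000
E
python3 - <<'E'
from h import *
g=cv2.imread('pics/w1.png')
for n,(r,c,z) in dict(grip=(156,271.5,.0805),needle=(40,269,.08),endL=(157,131,.032),endR=(156,447,.032),drop=(3,337,.11),saddle=(153,275.5,.0405)).items():
    p=wz(r,c,z); print(n,p,tou(p))
for x,y in [(.6748,-.0886),(.6683,-.0555),(.6626,-.0229),(.6462,.0673),(.6398,.1003),(.5345,.0057)]: print(tou((x,y)))
print(tow(-70,5),tow(-70,-46))
cv2.imwrite('pics/c3.png',cv2.resize(g[0:190,120:460],None,fx=2.3,fy=2.3,interpolation=cv2.INTER_CUBIC))
E
```

```text
grip [ 0.53738464 -0.00082347  0.0805    ] [-69.13062122  -0.26376113]
needle [0.62887567 0.01862812 0.08      ] [24.39035459  1.40925856]
endL [0.51014363 0.14563225 0.032     ] [-67.98360094 148.69943598]
endR [ 0.56720314 -0.15839286  0.032     ] [ -69.86369297 -160.62809509]
drop [ 0.65916516 -0.02780915  0.11      ] [ 45.28253222 -49.94627367]
saddle [5.36698329e-01 1.04154837e-04 4.05000000e-02] [-69.62772728   0.77758228]
[  49.0548742  -112.60203958]
[ 48.97704731 -78.86994888]
[ 49.58936615 -45.78105247]
[50.66624627 45.89140975]
[50.66754648 79.50628738]
[-70.72021288   6.68965551]
[0.53552879 0.00417841] [ 0.54524072 -0.04588833]
```

View pics/c3.png

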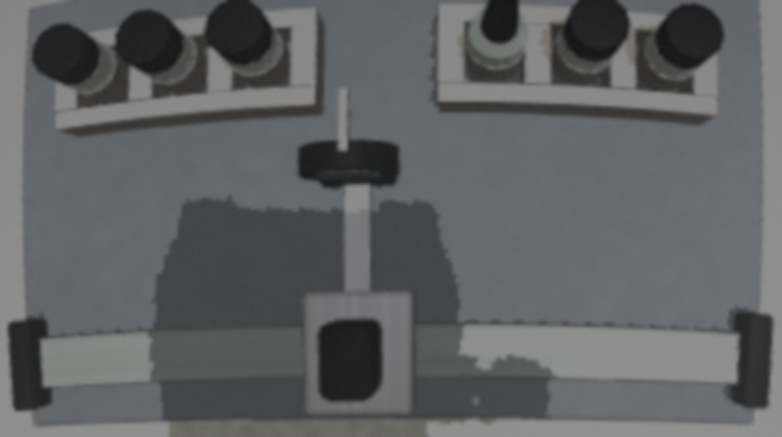

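```bash
python3 -m inch '[{"dx":24,"dy":-18,"dz":0,"rx":0,"ry":0,"rz":0.005,"hand":-1},{"dx":24,"dy":-19,"dz":0,"rx":0,"ry":0,"rz":0,"hand":-1},{"dx":0,"dy":0,"dz":40,"rx":0,"ry":0,"rz":0,"hand":-1},{"dx":0,"dy":0,"dz":40,"rx":0,"ry":0,"rz":0,"hand":-1},{"dx":0,"dy":0,"dz":30,"rx":0,"ry":0,"rz":0,"hand":-1},{"dx":0,"dy":0,"dz":0,"rx":0,"ry":0,"rz":0,"hand":-1},{"dx":0,"dy":0,"dz":0,"rx":0,"ry":0,"rz":0,"hand":-1}]'
python3 - <<'E'
from h import *
s=bot.observe(); p=s["position"];rot=R.from_euler('xyz',s["tool_rot"])
print(s["clock"],p,s["tool_rot"],tou(p)); save("wrist","w2")
t=np.append(tow(-70,6),.052)
print("togo mm tool", 1000*rot.inv().apply(t-p))
E
```

```text
clock: 3.5
position: [0.5346, -0.0003, 0.122]
tool_rot: [3.141, 0.0, 0.186]
force: [0.1, 0.2, -0.5]
grip_width: 0.0856
3.5 [ 5.34595067e-01 -3.32312424e-04  1.22014925e-01] [3.14141181e+00 2.84258697e-04 1.85679963e-01] [-71.77561833   0.74962603]
togo mm tool [ 1.76440727 -5.27345501 70.01347373]
```

View pics/w2.png

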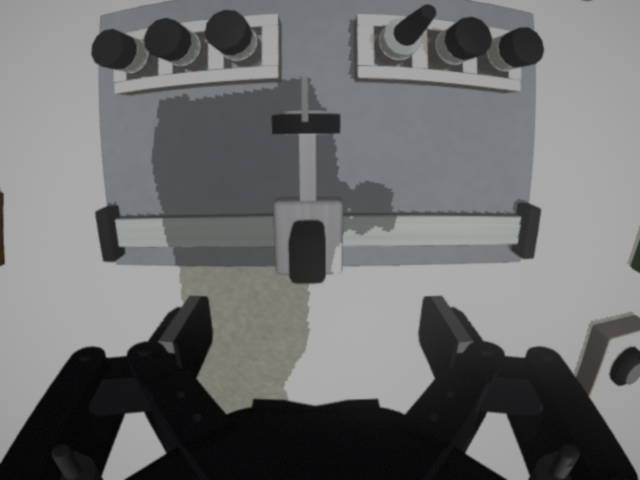

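The grip (col 307) sits slightly left of the finger midline (316), which matches the roughly 5 mm to go. Descending and closing.

```bash
python3 -m inch '[{"dx":2,"dy":-5,"dz":0,"rx":0,"ry":0,"rz":-0.006,"hand":-1},{"dx":0,"dy":0,"dz":25,"rx":0,"ry":0,"rz":0,"hand":-1},{"dx":0,"dy":0,"dz":25,"rx":0,"ry":0,"rz":0,"hand":-1},{"dx":0,"dy":0,"dz":20,"rx":0,"ry":0,"rz":0,"hand":-1},{"dx":0,"dy":0,"dz":0,"rx":0,"ry":0,"rz":0,"hand":-1},{"dx":0,"dy":0,"dz":0,"rx":0,"ry":0,"rz":0,"hand":0.3},{"dx":0,"dy":0,"dz":0,"rx":0,"ry":0,"rz":0,"hand":1},{"dx":0,"dy":0,"dz":0,"rx":0,"ry":0,"rz":0,"hand":1},{"dx":0,"dy":0,"dz":0,"rx":0,"ry":0,"rz":0,"hand":1},{"dx":0,"dy":0,"dz":0,"rx":0,"ry":0,"rz":0,"hand":1}]' 30
python3 -m inch '[{"dx":0,"dy":0,"dz":0,"rx":0,"ry":0,"rz":0,"hand":1},{"dx":0,"dy":0,"dz":0,"rx":0,"ry":0,"rz":0,"hand":1},{"dx":0,"dy":0,"dz":0,"rx":0,"ry":0,"rz":0,"hand":1}]'
python3 - <<'E'
from h import *
s=bot.observe(); p=s["position"];print(p,s["tool_rot"],tou(p))
E
```

```text
clock: 4.55
position: [0.5358, 0.0057, 0.052]
tool_rot: [3.141, -0.001, 0.193]
force: [-1.8, -0.4, 8.4]
grip_width: 0.0194
clock: 4.85
position: [0.5358, 0.0057, 0.052]
tool_rot: [3.141, -0.001, 0.193]
force: [-2.0, -0.9, 9.2]
grip_width: 0.0193
[0.53583794 0.00571216 0.0519691 ] [ 3.14136639e+00 -8.00127509e-04  1.92637150e-01] [-69.40444437   6.4468148 ]
```

Gripped at 19.3 mm opening, carriage at unit y ≈ 6.4 mm. Slide by 52.4 mm towards −y.

```bash
python3 -m inch '[{"dx":0,"dy":8,"dz":0,"rx":0,"ry":0,"rz":0,"hand":1},{"dx":0,"dy":10,"dz":0,"rx":0,"ry":0,"rz":0,"hand":1},{"dx":0,"dy":10,"dz":0,"rx":0,"ry":0,"rz":0,"hand":1},{"dx":0,"dy":10,"dz":0,"rx":0,"ry":0,"rz":0,"hand":1},{"dx":0,"dy":9,"dz":0,"rx":0,"ry":0,"rz":0,"hand":1},{"dx":0,"dy":5.5,"dz":0,"rx":0,"ry":0,"rz":0,"hand":1},{"dx":0,"dy":0,"dz":0,"rx":0,"ry":0,"rz":0,"hand":1},{"dx":0,"dy":0,"dz":0,"rx":0,"ry":0,"rz":0,"hand":1},{"dx":0,"dy":0,"dz":0,"rx":0,"ry":0,"rz":0,"hand":1}]'
python3 - <<'E'
from h import *
s=bot.observe(); p=s["position"];print(p,s["tool_rot"],tou(p)); save("wrist","w3");save("scene","s3")
g=cv2.imread('pics/w3.png');s=cv2.imread('pics/s3.png')[180:330,220:420]
cv2.imwrite('pics/w3c.png',cv2.resize(g[:300,100:500],(800,600),interpolation=cv2.INTER_CUBIC))
cv2.imwrite('pics/s3c.png',cv2.resize(s,(800,600),interpolation=cv2.INTER_CUBIC))
E
```

```text
clock: 5.75
position: [0.546, -0.0462, 0.052]
tool_rot: [3.141, -0.001, 0.192]
force: [-0.3, -3.0, 9.3]
grip_width: 0.0195
[ 0.54598734 -0.04622775  0.0519869 ] [ 3.14095459e+00 -8.90620681e-04  1.92303340e-01] [-69.33167365 -46.47538947]
```

View pics/w3c.png

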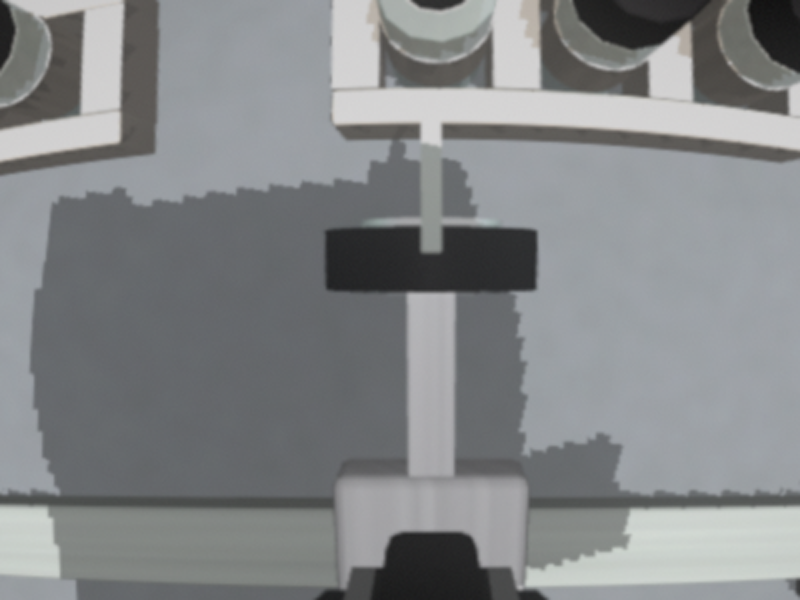

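View pics/s3c.png

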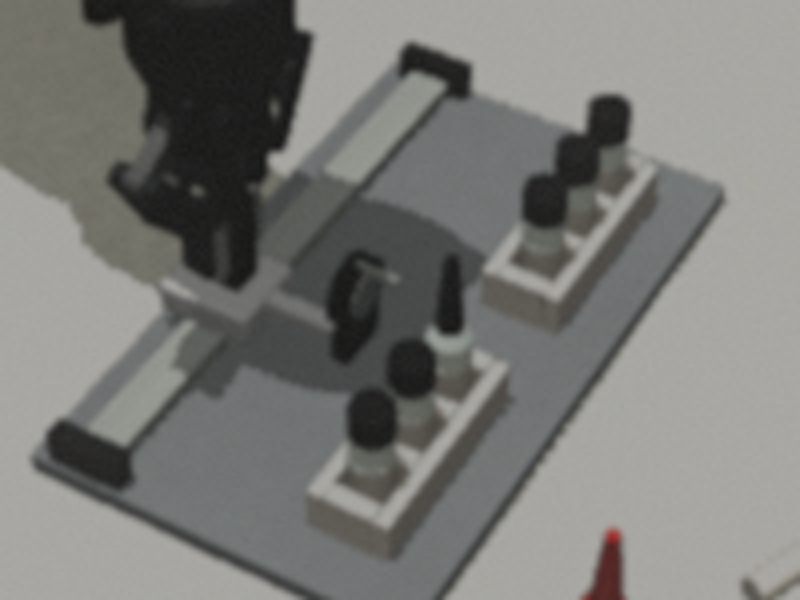

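Needle and stem stand at crop col 431 and the nozzle vial and its slot at col 436, so about 1 mm remains. I nudge 1 mm, release, rise and check.

```bash
python3 -m inch '[{"dx":0,"dy":1,"dz":0,"rx":0,"ry":0,"rz":0,"hand":1},{"dx":0,"dy":0,"dz":0,"rx":0,"ry":0,"rz":0,"hand":1},{"dx":0,"dy":0,"dz":0,"rx":0,"ry":0,"rz":0,"hand":1},{"dx":0,"dy":0,"dz":0,"rx":0,"ry":0,"rz":0,"hand":-1},{"dx":0,"dy":0,"dz":0,"rx":0,"ry":0,"rz":0,"hand":-1},{"dx":0,"dy":0,"dz":0,"rx":0,"ry":0,"rz":0,"hand":-1},{"dx":0,"dy":0,"dz":0,"rx":0,"ry":0,"rz":0,"hand":-1},{"dx":0,"dy":0,"dz":-20,"rx":0,"ry":0,"rz":0,"hand":-1},{"dx":0,"dy":0,"dz":-40,"rx":0,"ry":0,"rz":0,"hand":-1},{"dx":0,"dy":0,"dz":-40,"rx":0,"ry":0,"rz":0,"hand":-1}]'
python3 -m inch '[{"dx":0,"dy":0,"dz":-40,"rx":0,"ry":0,"rz":0,"hand":0},{"dx":0,"dy":0,"dz":0,"rx":0,"ry":0,"rz":0,"hand":1},{"dx":0,"dy":0,"dz":0,"rx":0,"ry":0,"rz":0,"hand":1}]'
python3 - <<'E'
from h import *
s=bot.observe(); p=s["position"];print(p,s["tool_rot"],tou(p)); save("wrist","w4")
g=cv2.imread('pics/w4.png')
cv2.imwrite('pics/w4c.png',cv2.resize(g[:300,120:520],(800,600),interpolation=cv2.INTER_CUBIC))
print(bot.get_calibration("wrist"))
E
```

```text
clock: 6.85
position: [0.5452, -0.0466, 0.1521]
tool_rot: [-3.141, 0.002, 0.193]
force: [0.6, -0.2, -0.1]
grip_width: 0.0854
clock: 7.15
position: [0.546, -0.0469, 0.1921]
tool_rot: [3.141, -0.002, 0.192]
force: [-0.4, 0.2, -0.7]
grip_width: 0.0442
[ 0.54602886 -0.04688163  0.19205542] [ 3.14109129e+00 -1.51889744e-03  1.92485044e-01] [-69.41542986 -47.12521589]
{'vertical_fov': 65.70646984690485, 'cx': 315.2580735089841, 'cy': 234.7306198679726, 'origin': array([ 0.61796302, -0.0325232 ,  0.33371994]), 'orientation': array([ 2.84996200e+00, -2.14404171e-04, -1.37804223e+00])}
```

View pics/w4c.png

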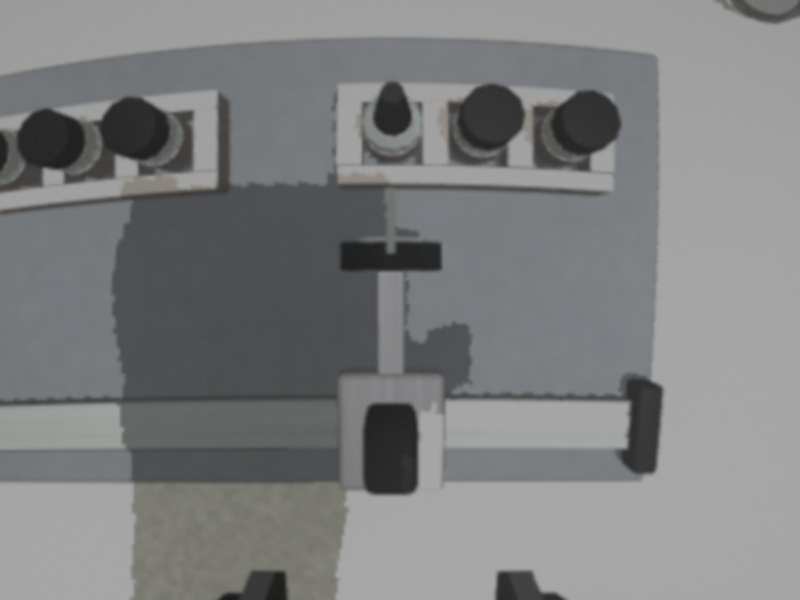

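Needle (col 391) lines up with the vial shoulder (392) and nozzle (393) to within 1 mm. Now I locate the white box's button.

```bash
python3 - <<'E'
from h import *
P=np.load('pics/P.npy'); z=P[...,2]
m=np.zeros(z.shape,bool); m[305:350,450:505]=1
m&=(z>.048)&(z<.07); q=P[m]; print(len(q),np.median(q,0),(q.max(0)+q.min(0))/2)
print(at_z("top",326.5,479.5,.057), at_z("scene",309,114.5,.057))
m=np.zeros(z.shape,bool); m[295:355,440:510]=1; m&=(z>.025)&(z<.045)
print(cv2.minAreaRect((P[m][:,:2]*1000).astype(np.float32)))
s=bot.observe();p=s["position"];rot=R.from_euler('xyz',s["tool_rot"])
print(1000*rot.inv().apply(np.array([.457,-.342,.12])-p))
E
```

```text
173 [ 0.45809101 -0.34301753  0.05522221] [ 0.45719596 -0.34384952  0.05494295]
[ 0.45915917 -0.34529636  0.057     ] [ 0.45940126 -0.34090527  0.057     ]
((458.0782470703125, -343.7212219238281), (75.25066375732422, 75.74320983886719), 13.780895233154297)
[-143.39243987  272.74556169   71.08220551]
```

```bash
python3 -m inch '[{"dx":-10,"dy":20,"dz":0,"rx":0,"ry":0,"rz":0,"hand":1},{"dx":-19,"dy":36,"dz":0,"rx":0,"ry":0,"rz":0,"hand":1},{"dx":-19,"dy":36,"dz":0,"rx":0,"ry":0,"rz":0,"hand":1},{"dx":-19,"dy":36,"dz":0,"rx":0,"ry":0,"rz":0,"hand":1},{"dx":-19,"dy":36,"dz":0,"rx":0,"ry":0,"rz":0,"hand":1},{"dx":-19,"dy":36,"dz":0,"rx":0,"ry":0,"rz":0,"hand":1},{"dx":-19,"dy":36,"dz":0,"rx":0,"ry":0,"rz":0,"hand":1},{"dx":-19,"dy":38,"dz":0,"rx":0,"ry":0,"rz":0,"hand":1},{"dx":0,"dy":0,"dz":0,"rx":0,"ry":0,"rz":0,"hand":1},{"dx":0,"dy":0,"dz":0,"rx":0,"ry":0,"rz":0,"hand":1}]'
python3 - <<'E'
from h import *
s=bot.observe();p=s["position"];rot=R.from_euler('xyz',s["tool_rot"])
print(s["grip_width"],1000*rot.inv().apply(np.array([.458,-.3435,.062])-p)); save("wrist","w5"); save("top","t5")
a=cv2.imread('pics/w5.png'); t=cv2.imread('pics/t5.png')[180:380,210:510]
cv2.imwrite('pics/t5c.png',cv2.resize(t,(800,533),interpolation=cv2.INTER_CUBIC))
E
```

```text
clock: 8.2
position: [0.457, -0.3434, 0.1899]
tool_rot: [-3.14, 0.002, 0.191]
force: [0.4, 0.4, -0.4]
grip_width: 0.0001
8.786143022776302e-05 [  1.14728582   0.55800706 127.86091373]
```

View pics/w5.png

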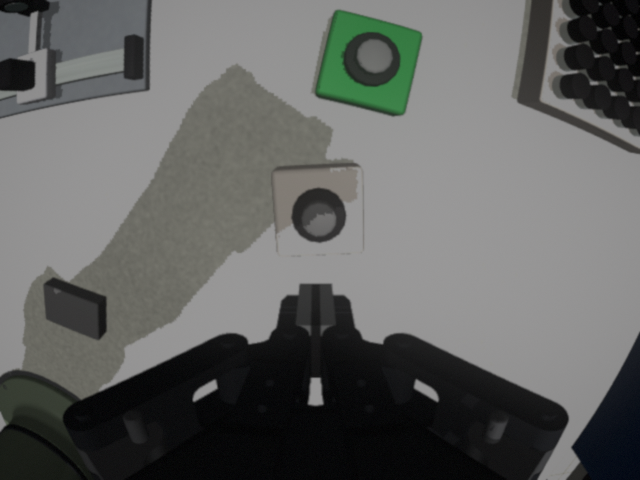

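View pics/t5c.png

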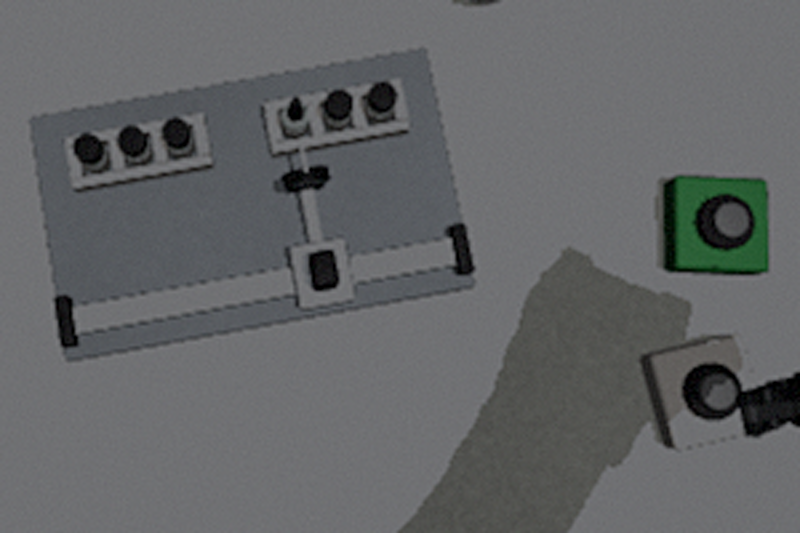

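The wrist view shows the shut fingers in line with the white box's button at (319,215). The top view shows the needle still on the nozzle vial. Going down to just above the button.

```bash
python3 -m inch '[{"dx":1,"dy":0.5,"dz":15,"rx":0,"ry":0,"rz":0,"hand":1},{"dx":0,"dy":0,"dz":30,"rx":0,"ry":0,"rz":0,"hand":1},{"dx":0,"dy":0,"dz":30,"rx":0,"ry":0,"rz":0,"hand":1},{"dx":0,"dy":0,"dz":30,"rx":0,"ry":0,"rz":0,"hand":1},{"dx":0,"dy":0,"dz":20,"rx":0,"ry":0,"rz":0,"hand":1},{"dx":0,"dy":0,"dz":0,"rx":0,"ry":0,"rz":0,"hand":1}]'
python3 -m inch '[{"dx":0,"dy":0,"dz":3,"rx":0,"ry":0,"rz":0,"hand":1},{"dx":0,"dy":0,"dz":3,"rx":0,"ry":0,"rz":0,"hand":1},{"dx":0,"dy":0,"dz":2,"rx":0,"ry":0,"rz":0,"hand":1},{"dx":0,"dy":0,"dz":0,"rx":0,"ry":0,"rz":0,"hand":1}]'
```

```text
clock: 8.9
position: [0.4583, -0.3411, 0.0638]
tool_rot: [-3.138, 0.003, 0.195]
force: [-0.1, 0.7, 0.3]
grip_width: 0.0005
clock: 9.3
position: [0.4591, -0.3434, 0.0587]
tool_rot: [3.141, -0.0, 0.193]
force: [0.1, 1.0, -1.0]
grip_width: -0.0
```

```bash
python3 -m inch '[{"dx":0,"dy":0,"dz":2,"rx":0,"ry":0,"rz":0,"hand":1},{"dx":0,"dy":0,"dz":2,"rx":0,"ry":0,"rz":0,"hand":1},{"dx":0,"dy":0,"dz":1.5,"rx":0,"ry":0,"rz":0,"hand":1},{"dx":0,"dy":0,"dz":0,"rx":0,"ry":0,"rz":0,"hand":1},{"dx":0,"dy":0,"dz":0,"rx":0,"ry":0,"rz":0,"hand":1}]'
```

```text
clock: 9.8
position: [0.4592, -0.3435, 0.0529]
tool_rot: [3.141, -0.0, 0.193]
force: [2.1, -1.4, 3.9]
grip_width: 0.0003
```

```bash
python3 -m inch '[{"dx":0,"dy":0,"dz":1,"rx":0,"ry":0,"rz":0,"hand":1},{"dx":0,"dy":0,"dz":1,"rx":0,"ry":0,"rz":0,"hand":1},{"dx":0,"dy":0,"dz":0.5,"rx":0,"ry":0,"rz":0,"hand":1},{"dx":0,"dy":0,"dz":0,"rx":0,"ry":0,"rz":0,"hand":1}]'
```

```text
clock: 10.2
position: [0.4592, -0.3436, 0.0509]
tool_rot: [3.141, -0.0, 0.193]
force: [-1.4, 0.3, 15.9]
grip_width: -0.0002
```

The force rose from 4 N to 16 N at z = 0.051, so the button is on its rigid stop. I hold it briefly, then let go and rise.

```bash
python3 -m inch '[{"dx":0,"dy":0,"dz":0.3,"rx":0,"ry":0,"rz":0,"hand":1},{"dx":0,"dy":0,"dz":0,"rx":0,"ry":0,"rz":0,"hand":1}]'
python3 -m inch '[{"dx":0,"dy":0,"dz":-5,"rx":0,"ry":0,"rz":0,"hand":1},{"dx":0,"dy":0,"dz":-15,"rx":0,"ry":0,"rz":0,"hand":1},{"dx":0,"dy":0,"dz":-35,"rx":0,"ry":0,"rz":0,"hand":1},{"dx":0,"dy":0,"dz":-40,"rx":0,"ry":0,"rz":0,"hand":1},{"dx":0,"dy":0,"dz":-30,"rx":0,"ry":0,"rz":0,"hand":1},{"dx":0,"dy":0,"dz":0,"rx":0,"ry":0,"rz":0,"hand":1},{"dx":0,"dy":0,"dz":0,"rx":0,"ry":0,"rz":0,"hand":1}]'
python3 - <<'E'
from h import *
p,d=save("top","t6")
f,cx,cy,o,M=cal("top")
v,u=np.mgrid[0:480,0:640]
P=o+np.stack([(u-cx)/f*d,(v-cy)/f*d,d],-1)@M.T; z=P[...,2]
m=np.zeros(z.shape,bool); m[275:300,285:345]=1; m&=(z>.07)&(z<.1)
print("grip",tou(np.median(P[m],0)))
m=np.zeros(z.shape,bool); m[210:232,308:328]=1; m&=(z>.076)&(z<.12)
print("drop",tou(np.median(P[m],0)))
save("scene","s6")
a=cv2.imread('pics/s6.png'); cv2.imwrite('pics/s6c.png',cv2.resize(a[180:380,80:420],(800,470)))
E
```

```text
clock: 10.4
position: [0.4593, -0.3436, 0.0508]
tool_rot: [3.141, -0.001, 0.193]
force: [-2.4, 2.3, 20.4]
grip_width: 0.0
clock: 11.1
position: [0.4588, -0.3433, 0.1757]
tool_rot: [3.141, -0.0, 0.193]
force: [0.4, 0.8, 0.1]
grip_width: 0.0003
grip [-70.75164943 -45.47134175]
drop [ 48.63222182 -45.63042103]
```

View pics/s6c.png

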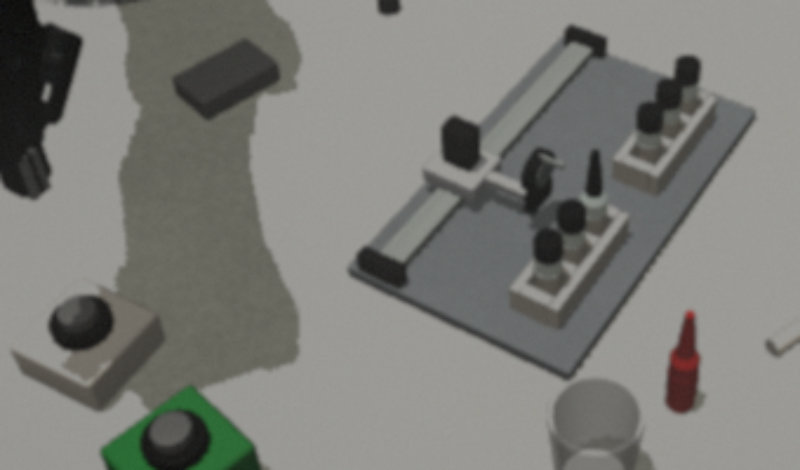

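The carriage points at the nozzle vial: grip at y −45.5 mm, vial at −45.6 mm. All six vials are standing, the button is released and the arm is clear. Handing in.

```bash
python3 -c "
from workcell import bot
print(bot.job_done())"
```

```text
the job is handed in; nothing more can be done
None
```

The reader is aimed at the dropper vial, the start button has been pressed and released, and the job was handed in at about 11.2 s; no verdict came back.

- **Aiming:** the dropper vial is in the slot at unit y = −46 mm. I slid the carriage there by its grip and let go.
- **Button:** I then pressed the white start box's button with the fingers shut. It reached its stop at z ≈ 0.051 m with about 20 N on the tool, and I let it go. The green box and the red dropper were not touched.
- **Last checks:** in the final top picture's depth data the grip is at y = −45.5 mm and the vial at −45.6 mm. The wrist picture after release had the needle within about 1 mm of the nozzle. The final scene picture shows all six vials standing, and the tool force is near zero.
- **Disagreements:** fisheye wrist measurements of positions in the world were about 6 mm off from the top camera. I used the top camera for positions and the wrist camera only for alignment. My first two move calls were refused for missing keys and moved nothing.

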